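Sweep the crocks off the potting tray into the seed tray

ROBOT

A 6-joint arm with a two-finger parallel gripper is mounted at the origin on the work surface. World frame = base frame: x ahead of the robot, y to its left, z up, the work surface at z = 0. Lengths are in m, angles in rad, forces in N, time in s.
With the tool pointing down it reaches from about 0.4 to 0.925 m from the base axis. Payload 3.4 kg.
Tool frame: the origin (TCP) lies at the very end of the fingers, on their centre line; the grasp point (between the pads) lies robot.grasp_offset behind it (robot.grasp_offset is the distance from the TCP to the grasp point, in m); z points along the fingers, y is the line along which they close (so a half turn about z gives the same grasp; the last joint's range is limited). The gripper opens to 85 mm and grips with 20 to 120 N. Pads are 22 mm wide; open, the fingers measure 114 mm over their backs; the gripper's body (76 mm by 85 mm) begins 54 mm behind the grasp point. The pads swing forward as they close: fully open they stand 13 mm farther back than shut.
Start: joints at [-1.393, 0.307, 1.506, -0, 1.328, -0.073], TCP at [0.143, -0.557, 0.231] pointing down, gripper open.
Joint ranges: [-3.12, 3.12], [-1.05, 2.28], [0.14, 2.33], [-1.42, 4.57], [0.1, 2.73], [-2.68, 2.68]. Speed limits (rad/s): [2.57, 2.57, 3.14, 3.14, 3.14, 3.14].

INTERFACE

Orientations are given as a 3x3 rotation matrix whose columns are the frame's x, y, z axes.
In Python, from cell import robot gives the robot as it stands. Calls block until the motion is done:
- robot.move_ptp(position, orientation): joint-space move of the TCP to a pose.
- robot.move_linear(position, frame=None, velocity=0.15): straight line of the TCP; frame=None keeps the orientation; velocity is the mean speed in m/s.
- robot.move_j(angles): joint-space move.
- robot.move_gripper(opening, effort=None): opening from 0.0 (shut) to 1.0 (fully open); effort is the grip in N (None keeps the last); returns when the fingers have stopped.
- robot.dwell(seconds).
- robot.ik(position, orientation): joint angles nearest the present ones, or None.
- robot.state(): the state.
- robot.grab_frame(name): name is "scene" or "top" or "wrist"; returns the picture (384x512x3 uint8, red, green, blue); there is no depth.
- robot.get_calibration(name): a dict with "camera_matrix" (3x3 intrinsics, pixels), "world_to_cam" (4x4, takes a point from world to camera coordinates). Camera axes: x right, y down, z forward; pixel columns grow to the right and rows downward; lengths in m; the calibration is good to about 2 mm. A picture is of the moment at which its call begins: read the wrist's pose just before it. get_calibration takes no time and is no camera call; for the wrist camera it gives the pose at the moment of the call.
A pose or a line that the arm cannot do raises robot.IKError and nothing moves.
- robot.hand_in(): hands the job in; it is judged then, once.
The state is a dict: "time": time; "joints": joint angles; "qvel": joint speeds; "tau": joint torques, N m; "eef_pos": TCP position; "orientation": TCP orientation; "contact_force": force on the tool from outside, world axes, zero at the start; "moment": the same for the moment, N m; "opening": opening from 0.0 (shut) to 1.0 (fully open); "gripper_force": force on a finger pad.
Only numpy, scipy, OpenCV 4.12 (cv2) and the standard library are available. Lean on these libraries where they do the work, as an engineer would, in place of code of your own. Each camera call takes 0.05 s, during which the arm holds its last target. There are 200 camera calls.

TASK

Three crocks (pieces of a broken flowerpot) lie on the wooden potting tray. Sweep all three across its floor with the fingertips and over its open edge, so that they drop into the black seed tray tucked under that edge. Only push them, do not pick any of them up, and leave the lidded jar, the small whole clay pot, the seed tray and everything else standing where it is.

Things in the scene. Friction and masses are not known exactly. Their poses are not given: they have to be found in the camera images.
- potting_tray: Fixed wooden tray on the shelf, 300 mm (x) by 400 mm (y), yaw 0 +- 0.15 rad; origin under its centre, on the shelf, z up. Smooth floor 62 mm above the shelf. 12 mm walls on three sides: back wall (+y) 36 mm above the floor; sides (-x, +x; 276 mm apart inside) taper from 36 to 14 mm. The -y side, to the robot's right, is open with no lip: the floor ends at y = -200 mm, about 20 mm over the seed tray.
- open_edge (a point): Middle of the open edge of the potting tray, on top of its floor (62 mm above the shelf). Axes as the potting tray; its -y points out over the seed tray.
- seed_tray: Loose black plastic seed tray, open on top, 340 mm along its x, 210 mm along its y, 44 mm high, walls and floor 4 mm thick, 0.35 kg. Origin under its centre, on the shelf. Its +y wall is tucked under the open edge of the potting tray, below the floor level, so that what is pushed over the edge drops about 50 mm into it.
- crock_wall: Piece of a clay pot's wall, gently arched, lying hollow side down, about 54 x 50 mm and 14 mm high, 8 mm thick, about 34 g, loose on the potting tray. Origin at the middle of its underside, z up.
- crock_rim: Piece of a clay pot's rim, gently arched with a thicker band along one end, lying hollow side down, about 58 x 48 mm and 18 mm high, about 40 g, loose on the potting tray. Origin at the middle of its underside, z up.
- crock_base: Piece of a clay pot's base, a flat 9 mm thick slab about 52 x 48 mm with a stub of broken wall up to 25 mm high along one side, about 42 g, loose on the potting tray. Origin at the middle of its underside, z up.
- lidded_jar: Small white ceramic jar with a knobbed lid (one piece), 54 mm across, 61 mm high, loose, standing in the back half of the potting tray. Origin under its centre. To be left alone.
- clay_pot: Small whole clay flowerpot, 61 mm across its rim, 54 mm high, loose, standing in the back half of the potting tray. Origin under its centre. To be left alone.
- trowel: Steel hand trowel lying on the shelf to the left, 380 mm long along its x, 70 mm wide, up to 30 mm high; origin where the blade meets the neck. To be left alone.
- scoop: Aluminium hand scoop lying on the shelf to the far left, 250 mm long along its x, 84 mm wide, up to 84 mm high; origin under the back of its bowl. To be left alone.
- torch: Yellow torch with a press button, lying on the shelf to the right, 152 mm long along its x, 42 mm thick; origin under its middle. To be left alone.
There are look-alikes about, which are no part of the job. Leave any white look-alike of the crock_wall alone.

How it is judged:
At the end, for the whole second after the job is handed in: All three crocks lie at rest inside the seed tray (origin inside its walls and below its rim); the seed tray is within 30 mm of where it stood and flat; the jar and the clay pot stand upright within 20 mm of where they stood (x of crock_wall in the frame of seed_tray between -0.166 and 0.166 m and y of crock_wall in the frame of seed_tray between -0.101 and 0.101 m and z of each of crock_wall, crock_rim, crock_base in the frame of seed_tray below 0.044 m and linear speed of each of crock_wall, crock_rim, crock_base below 0.02 m/s and x of crock_rim in the frame of seed_tray between -0.166 and 0.166 m and y of crock_rim in the frame of seed_tray between -0.101 and 0.101 m and x of crock_base in the frame of seed_tray between -0.166 and 0.166 m and y of crock_base in the frame of seed_tray between -0.101 and 0.101 m and distance of seed_tray from where it was at the start of the episode below 0.03 m and angle between each of seed_tray, lidded_jar, clay_pot's own z axis and vertical below 0.1 rad and distance of each of lidded_jar, clay_pot from where it was at the start of the episode below 0.02 m); the robot touches nothing.
It fails at once if a crock is picked up: lifted more than 35 mm off the potting tray's floor (height (world z) of any of crock_wall, crock_rim, crock_base above 0.097 m).
It fails at once if a crock is carried: the fingers hold it more than 10 mm clear of the potting tray's floor, resting on nothing else ((height (world z) of crock_wall above 0.072 m and contact force between crock_wall and the fingers above 1 N and contact force between crock_wall and potting_tray below 0.01 N and contact force between crock_wall and crock_rim below 0.01 N and contact force between crock_wall and crock_base below 0.01 N) or (height (world z) of crock_rim above 0.072 m and contact force between crock_rim and the fingers above 1 N and contact force between crock_rim and potting_tray below 0.01 N and contact force between crock_rim and crock_wall below 0.01 N and contact force between crock_rim and crock_base below 0.01 N) or (height (world z) of crock_base above 0.072 m and contact force between crock_base and the fingers above 1 N and contact force between crock_base and potting_tray below 0.01 N and contact force between crock_base and crock_wall below 0.01 N and contact force between crock_base and crock_rim below 0.01 N)).
It fails at once if the jar or the clay pot is pushed more than 20 mm, lifted or tipped (distance of any of lidded_jar, clay_pot from where it was at the start of the episode above 0.02 m or angle between any of lidded_jar, clay_pot's own z axis and vertical above 0.4 rad).
It fails at once if the seed tray is shoved more than 30 mm (distance of seed_tray from where it was at the start of the episode above 0.03 m).
It fails at once if the trowel, scoop or torch is moved more than 20 mm (distance of any of trowel, scoop, torch from where it was at the start of the episode above 0.02 m).
It also fails if it takes over 67 s, if anything falls off the work surface, if the arm or the gripper's body presses on something with over 40 N, if the wrist force passes 120 N, or if a joint passes its speed limit or range.

## Working session

There is one attempt and no reset: what is moved stays moved. The work goes in short steps, each a Python script; the robot and the scene stay as the last script left them, time stands still between calls to the robot, and variables do not carry over. Pictures are saved under pics/ and viewed, at most 10 in all, crops included, and the job is handed in when it is done.

```bash
mkdir -p pics; ls; cat > h.py <<'E'
import numpy as np, cv2
from cell import robot
def snap(n,f):
    im=robot.grab_frame(n); cv2.imwrite('pics/'+f,im[:,:,::-1]); return im
def cal(n):
    c=robot.get_calibration(n); return np.array(c['camera_matrix']),np.array(c['world_to_cam'])
def p2w(n,uv,z):
    K,T=cal(n); R,t=T[:3,:3],T[:3,3]; o=-R.T@t
    d=R.T@np.linalg.inv(K)@np.array([uv[0],uv[1],1.]); return o+d*(z-o[2])/d[2]
E
python3 - <<'E'
from h import *
print(robot.state()['time'],robot.grasp_offset)
a=snap('top','raw_top.png');b=snap('scene','raw_scene.png')
cv2.imwrite('pics/top.png',cv2.resize(a[:,:,::-1],(800,600),interpolation=cv2.INTER_CUBIC))
print(p2w('top',(0,0),.062),p2w('top',(511,383),.062),p2w('top',(256,192),.062))
E
```

```text
pics
0.0 0.0187
[1.15878088 0.9549324  0.062     ] [-0.21407283 -0.95209194  0.062     ] [ 0.43130615 -0.05496625  0.062     ]
```

View pics/top.png

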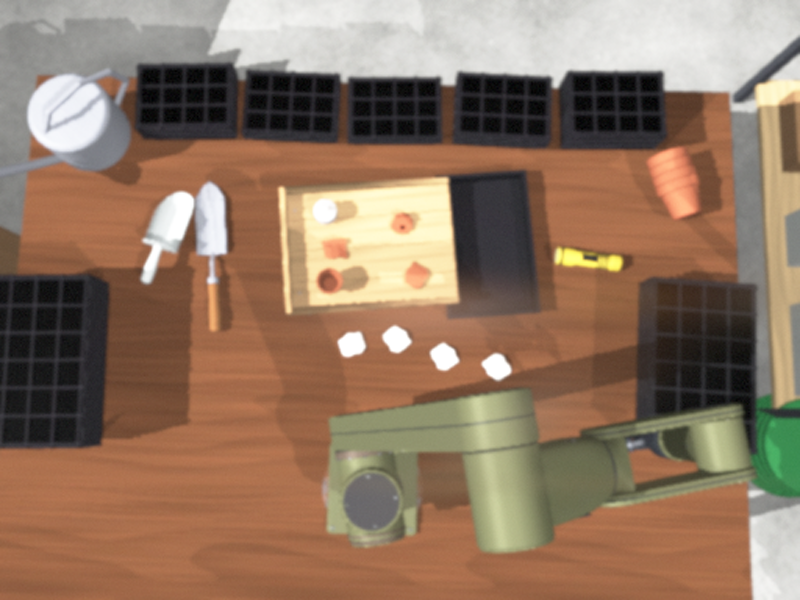

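View pics/raw_scene.png

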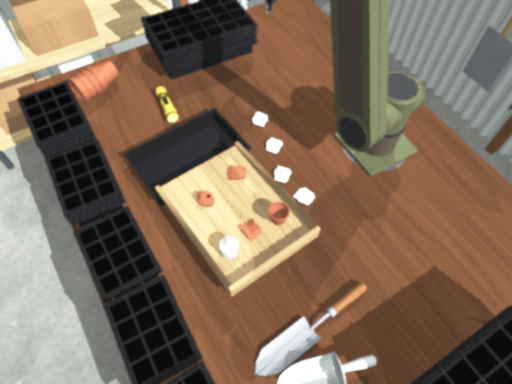

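The top view shows image-left = +y and image-up = +x. On the tray are the jar (325,210), the pot (329,281), one crock between them (336,248), and two crocks nearer the open edge (402,223), (417,274). The four white pieces lie on the shelf between the tray and the robot. Next I'll look from above with the wrist camera.

```bash
python3 - <<'E'
from h import *
for n,u,z in [('jar',(325,210),.09),('pot',(329,281),.09),('mid',(336,248),.07),('c2',(402,223),.075),('c3',(417,274),.07),('edgefar',(450,178),.076),('edgenear',(459,303),.076),('backfar',(281,188),.098),('backnear',(287,311),.098)]:
    print(n,p2w('top',np.array(u)*.64,z).round(3))
print(np.array(robot.state()['orientation']).round(2))
K,T=cal('wrist');E=np.array(robot.state()['eef_pos']);print('cam',(-T[:3,:3].T@T[:3,3]-E).round(3),T[2,:3].round(2))
c=p2w('top',np.array([372,245])*.64,.062)
R=np.array([[1,0,0],[0,-1,0],[0,0,-1.]])
for z in (.42,.38,.34):
    for R in (R,np.array([[0,1,0],[1,0,0],[0,0,-1.]])):
      for x in (c[0],c[0]-.06): print(z,x,robot.ik([x,c[1],z],R))
E
```

```text
jar [0.636 0.126 0.09 ]
pot [0.468 0.111 0.09 ]
mid [0.55  0.099 0.07 ]
c2 [ 0.613 -0.056  0.075]
c3 [ 0.493 -0.093  0.07 ]
edgefar [ 0.726 -0.168  0.076]
edgenear [ 0.426 -0.192  0.076]
backfar [0.685 0.231 0.098]
backnear [0.394 0.204 0.098]
[[ 0.97  0.25 -0.  ]
 [ 0.25 -0.97  0.  ]
 [ 0.   -0.   -1.  ]]
cam [0.066 0.018 0.143] [-0.26 -0.06 -0.96]
0.42 0.5610818651525267 [-5.01172612e-02  2.03028701e-01  1.19095633e+00 -4.44089210e-16
  1.74760763e+00  1.52067907e+00]
0.42 0.5010818651525266 [-5.61333279e-02  1.10103298e-01  1.30571444e+00 -4.44089210e-16
  1.72577492e+00  1.51466300e+00]
0.42 0.5610818651525267 [-5.01172612e-02  2.03028701e-01  1.19095633e+00 -4.44089210e-16
  1.74760763e+00 -5.01172612e-02]
0.42 0.5010818651525266 [-5.61333279e-02  1.10103298e-01  1.30571444e+00 -4.44089210e-16
  1.72577492e+00 -5.61333279e-02]
0.38 0.5610818651525267 [-5.01172612e-02  2.10778232e-01  1.27443970e+00 -4.44089210e-16
  1.65637472e+00 -5.01172612e-02]
0.38 0.5010818651525266 [-5.61333279e-02  1.19204403e-01  1.38896395e+00 -4.44089210e-16
  1.63342430e+00 -5.61333279e-02]
0.38 0.5610818651525267 [-5.01172612e-02  2.10778232e-01  1.27443970e+00 -4.44089210e-16
  1.65637472e+00 -5.01172612e-02]
0.38 0.5010818651525266 [-5.61333279e-02  1.19204403e-01  1.38896395e+00 -4.44089210e-16
  1.63342430e+00 -5.61333279e-02]
0.34 0.5610818651525267 [-5.01172612e-02  2.24047234e-01  1.35189308e+00 -4.44089210e-16
  1.56565234e+00 -5.01172612e-02]
0.34 0.5010818651525266 [-5.61333279e-02  1.34013400e-01  1.46691910e+00 -4.44089210e-16
  1.54066016e+00 -5.61333279e-02]
0.34 0.5610818651525267 [-5.01172612e-02  2.24047234e-01  1.35189308e+00 -4.44089210e-16
  1.56565234e+00 -5.01172612e-02]
0.34 0.5010818651525266 [-5.61333279e-02  1.34013400e-01  1.46691910e+00 -4.44089210e-16
  1.54066016e+00 -5.61333279e-02]
```

```bash
python3 - <<'E'
from h import *
R=np.array([[0,1,0],[1,0,0],[0,0,-1.]])
robot.move_ptp([.545,-.02,.42],R)
robot.move_gripper(.25)
a=snap('wrist','raw_w.png'); print(cal('wrist')); np.save('wT.npy',cal('wrist')[1])
cv2.imwrite('pics/w.png',cv2.resize(a[:,:,::-1],(800,600),interpolation=cv2.INTER_CUBIC))
s=robot.state();print(s['time'],s['opening'],s['eef_pos'])
E
```

```text
(array([[272.31376503,   0.        , 250.6944335 ],
       [  0.        , 272.31376503, 194.35666802],
       [  0.        ,   0.        ,   1.        ]]), array([[ 9.99999421e-01,  5.80442265e-04,  9.05923741e-04,
        -5.44907472e-01],
       [ 3.15026591e-04, -9.63054480e-01,  2.69306460e-01,
        -1.03967331e-01],
       [ 1.02877077e-03, -2.69306019e-01, -9.63054105e-01,
         5.55121315e-01],
       [ 0.00000000e+00,  0.00000000e+00,  0.00000000e+00,
         1.00000000e+00]]))
3.25 0.25326805372567773 [ 0.54502662 -0.01995797  0.42001577]
```

View pics/w.png

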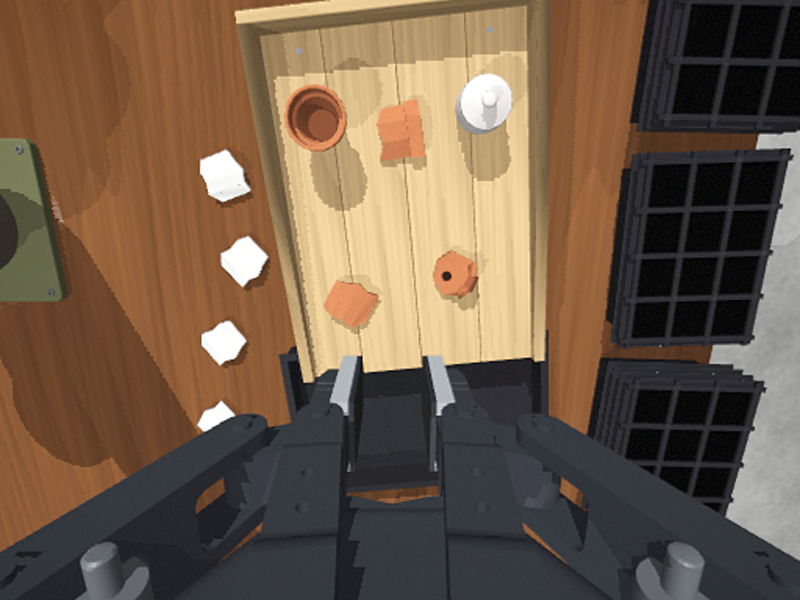

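The wrist view (up = +y) shows the rim crock (403,132) between the pot (316,118) and the jar (484,103). The base crock is at (455,273) and the wall crock at (351,302). The open edge runs from (305,382) to (540,360).

```bash
python3 - <<'E'
from h import *
for n,u,z in [('rim',(403,132),.072),('rimTL',(378,115),.07),('rimTR',(416,101),.07),('rimR',(425,151),.07),('rimBL',(384,162),.066),('base',(455,273),.07),('baseTop',(455,250),.075),('baseL',(433,272),.07),('baseR',(477,270),.07),('wall',(351,302),.072),('wallTop',(343,280),.07),('wallL',(325,303),.067),('wallR',(378,295),.067),('jarknob',(489,99),.12),('pot',(316,118),.116),('edgeL',(305,382),.062),('edgeR',(540,360),.062)]:
    print(n,p2w('wrist',np.array(u)*.64,z).round(3))
E
```

```text
rim [0.557 0.104 0.072]
rimTL [0.53  0.122 0.07 ]
rimTR [0.571 0.135 0.07 ]
rimR [0.581 0.085 0.07 ]
rimBL [0.536 0.074 0.066]
base [ 0.62  -0.051  0.07 ]
baseTop [ 0.618 -0.023  0.075]
baseL [ 0.594 -0.049  0.07 ]
baseR [ 0.645 -0.047  0.07 ]
wall [ 0.496 -0.086  0.072]
wallTop [ 0.487 -0.059  0.07 ]
wallL [ 0.464 -0.088  0.067]
wallR [ 0.528 -0.078  0.067]
jarknob [0.637 0.128 0.12 ]
pot [0.471 0.112 0.116]
edgeL [ 0.433 -0.195  0.062]
edgeR [ 0.733 -0.165  0.062]
```

```bash
cat >> h.py <<'E'
Y=.1; RZ=np.array([[np.cos(Y),-np.sin(Y),0],[np.sin(Y),np.cos(Y),0],[0,0,1]])
R0=RZ@np.array([[0,1,0],[1,0,0],[0,0,-1.]]); d=RZ@np.array([0,-1.,0]); E0=np.array([.583,-.180,0])
def f(): return np.array(robot.state()['contact_force'])
def end(p,over): # point on line p+t*d that lies 'over' past the edge
    return p+d*(over-(p-E0)@d)
def descend(p,z0=.070):
    robot.move_linear([*p[:2],z0],velocity=.08); robot.dwell(.1); b=f(); z=z0
    while z>.060:
        z-=.001; robot.move_linear([*p[:2],z],velocity=.02)
        if abs((f()-b)[2])>4: break
    z+=.0012; robot.move_linear([*p[:2],z],velocity=.02); print('z',z,f()-b); return z
def sweep(p,z,over=.035,v=.09):
    q=end(np.array([*p[:2],0]),over); q[2]=z; robot.move_linear(q,velocity=v)
    print('end',robot.state()['eef_pos'],f(),robot.state()['time']); return q
E
python3 - <<'E'
from h import *
p=np.array([.492,-.028,0])
robot.move_ptp([*p[:2],.15],R0)
z=descend(p); q=sweep(p,z); open('z','w').write(str(z))
robot.move_linear([q[0],q[1],.15],velocity=.2)
p=np.array([.616,.02,.16]); robot.move_linear(p,velocity=.25)
a=snap('wrist','w2r.png'); cv2.imwrite('pics/w2.png',a[:,:,::-1]); print(robot.state()['time'])
E
```

```text
z 0.0622 [0.63020957 0.9954499  1.6821155 ]
end [ 0.51139539 -0.22192724  0.06220467] [-0.63527706  0.44043314 -0.30070896] 10.3833
12.2333
```

View pics/w2.png

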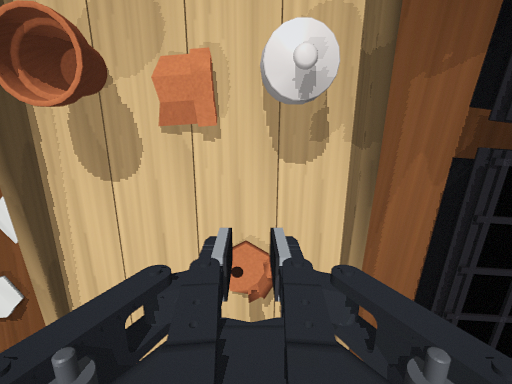

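The base crock (248,265) still lies ahead of the fingers with its apex at (248,240), and the rim crock, jar and pot are unmoved. I'll sweep the base crock, then move behind the rim crock.

```bash
python3 - <<'E'
from h import *
z=float(open('z').read())+.0005
p=np.array([.613,.02,0])
robot.move_linear([*p[:2],.075],velocity=.12); robot.move_linear([*p[:2],z],velocity=.04); print(f())
q=sweep(p,z)
robot.move_linear([q[0],q[1],.17],velocity=.2)
robot.move_linear([.56,.06,.25],velocity=.25)
a=snap('wrist','w3r.png'); b=snap('top','t3r.png')
c=cv2.resize(b[100:215,160:370],None,fx=2.44,fy=2.44,interpolation=cv2.INTER_CUBIC)
cv2.imwrite('pics/c3.png',np.vstack([a,c[:200,:512]])[:,:,::-1]); print(robot.state()['time'])
for n,u in [('o',(250,150))]: print(p2w('wrist',u,.07))
E
```

```text
[0.33006629 0.28541278 0.00932176]
end [ 0.63603336 -0.2095132   0.06273275] [-0.24693554  0.25563293  0.52821719] 16.2667
18.3667
[0.5556195  0.09224016 0.07      ]
```

View pics/c3.png

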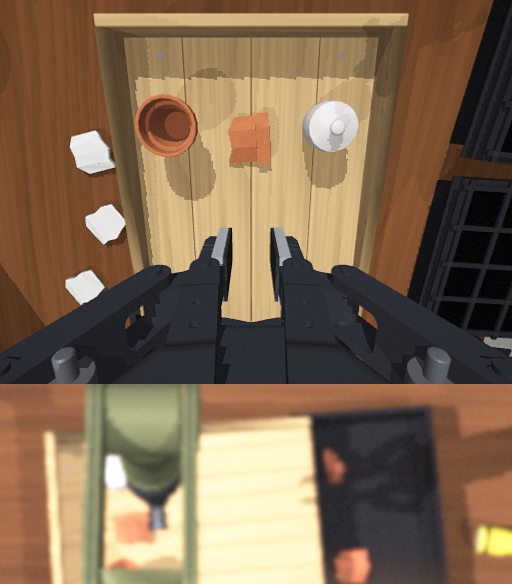

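Both crocks lie in the seed tray (lower strip, about (333,465) and (350,562)). The rim crock is at (250,139), between the pot (166,126) and the jar (330,127).

```bash
python3 - <<'E'
from h import *
z=float(open('z').read())+.0005
r=p2w('wrist',(250,139),.072);back=p2w('wrist',(267,113),.07);j=p2w('wrist',(337,128),.122);po=p2w('wrist',(166,126),.116)
print(r,back,j,po)
g=j[0]-.027,po[0]+.031
s=.5*(r[0]+.5*sum(g)); print('gap',g,'x at .104',s)
p=np.array([s,.104,0])-d*.064
print(p); assert g[0]-s>.045 and s-g[1]>.045
robot.move_linear([*p[:2],.25],velocity=.25)
b=f(); 
for h in (.14,.12,.10,.08,.07,z):
    robot.move_linear([*p[:2],h],velocity=.08)
    if np.linalg.norm(f()-b)>6: print('contact',h,f()-b); break
else:
    q=sweep(p,z)
    robot.move_linear([q[0],q[1],.2],velocity=.2)
    robot.move_linear([.58,-.19,.36],velocity=.25)
    robot.move_ptp([.56,-.24,.42],R0)
a=snap('wrist','w4r.png'); cv2.imwrite('pics/w4.png',a[:,:,::-1]); print(robot.state()['time'])
E
```

```text
[0.55436187 0.10503386 0.072     ] [0.57071956 0.13564337 0.07      ] [0.63668533 0.12735196 0.122     ] [0.47058821 0.11256339 0.116     ]
gap (np.float64(0.6096853300477583), np.float64(0.5015882148615444)) x at .104 0.5549993212373483
[0.54860998 0.16768027 0.        ]
end [ 0.58695604 -0.21463962  0.06270265] [-0.61252396  0.78449702 -1.03391383] 26.625
28.725
```

View pics/w4.png

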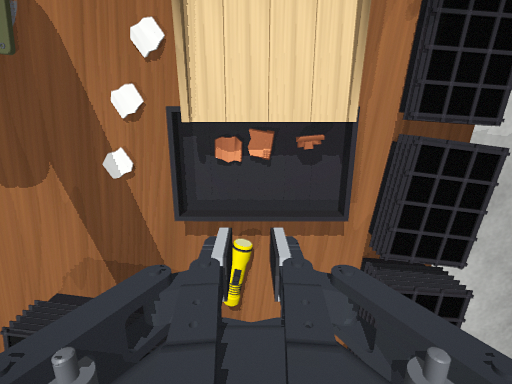

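All three crocks lie in the seed tray, at (228,149), (260,143) and (310,142). The tray and torch are undisturbed and the arm is clear, so I'm handing in.

```bash
python3 - <<'E'
from h import *
robot.dwell(.5); print(robot.hand_in())
E
```

```text
the job is handed in; nothing more can be done
None
```

I swept all three crocks over the open edge and the last picture shows them lying in the seed tray; the job was handed in at about 29 s, but no verdict came back, and I didn't look at the jar and clay pot again after the last sweep between them (the arm felt almost no force at its end).

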